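Clamp a bottle in the quick-release bottle clamp

TASK

Stand the smallest of the three screw-cap glass bottles upright in the bottle clamp, between the jaw's pad and the V-stop, and let go of it. Then hold the jaw's hooded thumb release down and slide the jaw up until its sprung pad has pushed the bottle home into the V-stop and is well pressed in by it, but do not squeeze the glass hard; let the release spring back so that the jaw is locked with the bottle still clamped. Leave the other things where they are.

Things in the scene. Friction and masses are not known exactly. Their poses are not given: they have to be found in the camera images.
- bottle: The bottle to clamp: smallest of the three glass bottles with a screw cap, 56 mm across, 134 mm high, 0.10 to 0.19 kg. Origin: centre of its underside, z up along it. The cap is 47 mm across and spans 111 to 134 mm above the underside; the glass is 56 mm across up to about 85 mm, then tapers. Starts loose on the bench, right of the clamp.
- clamp: The clamp's bed, fixed: two aluminium flats with a narrow slot between, 290 mm long (x), 110 wide (y), 20 high. Origin: centre of its underside; the bottle stands on its top, 20 mm up. Its +x is the way the jaw slides to clamp; y = 0 is the centre line. Near its +x end stands the V-stop, a fixed V block open towards the jaw, its top 98 mm above the bench.
- stand_spot (a point): Point on the bed's top, 35 mm along the clamp's +x from its centre. A bottle stood within 5 mm of it is clear of pad and V-stop at the start; the pad then pushes it home (it slides easily). Seated in the V, the bottle's axis is on the centre line 23 to 47 mm beyond this point: where exactly differs each time and is not measured, it must be felt or seen.
- jaw (a joint): Travel of the grey jaw in m, 0 to 0.119, grows towards the V-stop; starts between 0 and 0.014. Slides with 3.5 N of friction and 6 N more at 0.1 m/s, but square teeth lock it both ways every 4 mm (1.5 mm of play) unless the release is down. On letting go, the pressed pad drives the jaw back into a notch, by up to 5 mm, more if the release is let up slowly; if the release stays down, nudge the jaw.
- release (a joint): How far the thumb release is pressed, in m: 0 = fully out, 0.006 = bottomed. Spring: 2.5 N at 0 to 5.5 N at 6 mm. The jaw is free at 4 mm and more; at under 3 mm its teeth hold. Pushing the button along the rail towards the V-stop keeps it down, as the jaw's friction then presses it in.
- release_face (a point): Centre of the thumb release's face: a black button, 36 mm wide (across the rail), 22 mm along its slope, on the jaw's rear. At rest 52 mm above the bench and 69 mm behind the pad's face. Its z axis is the face's outward normal, up and back (away from the V-stop), 40 degrees from vertical; it is pressed along -z. It moves with the button.
- hood_edge (a point): Middle of the rear lower edge of the 70 mm wide, 4 mm thick steel hood fixed on the jaw over the release: 56 mm above the face's centre and 16 mm further back, so the release cannot be reached straight down. Come in along the button's own axis, from behind and above. The hood's top, 112 mm above the bench, is the jaw's highest point.
- pad: The jaw's sprung pad, a 52 mm square plate, 8 mm thick, rubber faced, centred 66 mm above the bench. Origin: centre of its front face; at rest and with the jaw at 0 it is at x = -40 mm in the clamp's frame; it moves with the jaw. It gives way up to 16 mm: 4 N at first touch, 0.4 N more for each mm, 10.4 N when fully in, then solid.
- big_bottle: A bystander: larger screw-cap glass bottle, 69 mm across, 152 mm high. Origin: centre of its underside.
- other_bottle: A bystander: larger screw-cap glass bottle, 67 mm across, 156 mm high. Origin: centre of its underside.
- vial: A bystander: small opaque plastic bottle with a white cap, 37 mm across, 85 mm high. Origin: centre of its underside.
- timer: A bystander: round twist timer, 68 mm across, 47 mm high. Origin: centre of its underside.
Things that resemble listed ones, but are neither listed nor needed, are in the scene too. What is shaped like the bottle but green or red is not meant.

How it is judged (in metres and radians):
On the way, in this order (a step that is already met when the one before it is completed fails the run):
1. the bottle stands upright in the clamp, let go (x of bottle in the frame of clamp between -0.005 and 0.09 m and y of bottle in the frame of clamp between -0.02 and 0.02 m and z of bottle in the frame of clamp between 0.015 and 0.026 m and angle between bottle's own z axis and vertical below 0.1 rad and contact force between the fingers and bottle below 0.1 N and linear speed of bottle below 0.02 m/s), for 0.2 s.
2. the jaw is brought up with its release held down (3.5 mm or more), its pad pressing on the bottle (value of joint release above 0.0035 m and contact force between pad and bottle above 1.5 N), for 0.1 s.
At the end, for the whole second after the job is handed in: The bottle stands on the bed, upright within 0.1 rad, axis within 20 mm of the centre line, x from -5 to 90 mm; the pad presses on it with 3.5 to 12 N (so it is home in the V-stop); the release is out (under 3 mm), the jaw beyond 30 mm; all at rest (x of bottle in the frame of clamp between -0.005 and 0.09 m and y of bottle in the frame of clamp between -0.02 and 0.02 m and z of bottle in the frame of clamp between 0.015 and 0.026 m and angle between bottle's own z axis and vertical below 0.1 rad and value of joint release below 0.003 m and value of joint jaw above 0.03 m and contact force between pad and bottle between 3.5 and 12 N and linear speed of bottle below 0.01 m/s and velocity of joint jaw below 0.005 m/s); the robot touches nothing.
It fails at once if the bottle is squeezed with more than 25 N by the pad (contact force between pad and bottle above 25 N).
It fails at once if a bystander is moved by more than 30 mm (distance of any of big_bottle, other_bottle, vial, timer from where it was at the start of the episode above 0.03 m).
It also fails if it takes over 54 s, if anything falls off the work surface, if the arm or the gripper's body presses on something with over 40 N, if the wrist force passes 120 N, or if a joint passes its speed limit or range.

ROBOT

A 6-joint arm with a two-finger parallel gripper is mounted at the origin on a cart in front of the work surface, level with it; the furniture and walls round the work are solid. World frame = base frame: x ahead of the robot, y to its left, z up, the work surface at z = 0. Lengths are in mm, angles in degrees, forces in N, time in s.
With the tool pointing down it reaches from about 400 to 925 mm from the base axis. Payload 3.4 kg.
Tool frame: the origin (TCP) lies midway between the tips of the shut fingers; the grasp point (between the pads) lies 19 mm behind it (grip_depth is the distance from the TCP to the grasp point, in mm); z points along the fingers, x is the direction in which the jaws open and shut, and the axes are right-handed (so a half turn about z gives the same grasp; the last joint's range is limited). The gripper opens to 85 mm and grips with 20 to 120 N. Pads are 22 mm wide; open, the fingers measure 114 mm over their backs; the gripper's body (76 mm by 85 mm) begins 54 mm behind the grasp point. The pads swing forward as they close: fully open they stand 13 mm farther back than shut.
Start: joints at [69.471, 17.578, 86.31, -0, 76.112, -4.211], TCP at [161.579, 551.836, 231.305] pointing down, gripper open.
Joint ranges: [-179.03, 179.03], [-60, 130.46], [8.19, 133.38], [-81.62, 261.62], [5.75, 156.47], [-153.77, 153.77]. Speed limits (degrees/s): [147.25, 147.25, 180, 180, 180, 180].

INTERFACE

Orientations are given as [roll, pitch, yaw] about the fixed x, y, z axes, in that order (R = Rz(yaw) Ry(pitch) Rx(roll)).
In Python, from plant import read_state, capture, hand_in, grip_depth gives the robot as it stands.
- The arm moves only by the tool apply_moves, never from a script. Its argument "plan" is a list of rows, each a list of 3 entries, a list of its own where there are three numbers: the shift along the tool's x, y, z scaled (see below), then the turn, a rotation vector about the tool's x, y, z scaled (see below), then the opening, from 0 (shut) to 1 (fully open). In form: [[[tx, ty, tz], [ax, ay, az], gripper], ...]. A call has exactly 10 rows; each row is the pose to reach, as a shift and turn from the pose commanded when the call began, along the tool's axes at that moment; what a row does not reach only later rows make up. The controller multiplies each number of a shift by 0.15 m and each number of a turn by 90 degrees. A row lasts 1/10 s, in which the tool goes at most 50 mm and 8.59 degrees, less where a joint would pass 70% of its speed; a pose out of reach is approached as far as the arm can. A call with a number of a shift or a turn outside -1 to 1 is refused whole. A call with a gripper value outside its range is refused whole. The fingers move at their own pace and stop on an object; "force" is the grip in N (left out, the last holds). Time passes only in rows, so rows that repeat a pose let the fingers close, or fill a call up. It gives the time, the measured TCP pose, the force and the opening at its end, in the units of the state.
- read_state(): the state, without advancing time (a new reading comes with each control period).
- capture(name): name is "side" or "top"; returns a dict with "frame" (400x640x3 uint8, blue, green, red), "fx", "fy", "cx", "cy" (pixels), "k1" (the pictures are not rectified: a ray, as slopes to the right and down, at radius r is drawn at 1 + k1 r^2 times it, then the intrinsics apply), "world_to_cam" (4x4, takes a point from world to camera coordinates). Camera axes: x right, y down, z forward; pixel columns grow to the right and rows downward; lengths in mm; the calibration is good to about 2 mm. A picture is of the moment at which its call begins. There is no depth.
- hand_in(): hands the job in, once; it reports no verdict.
The state is a dict: "clock": time; "qpos": joint angles; "joint_vel": joint speeds; "joint_efforts": joint torques, N m; "tool_pos": TCP position; "tcp_rot": TCP orientation; "force": force on the tool from outside, world axes, zero at the start; "moment": the same for the moment, N m; "grip_width": opening from 0.0 (shut) to 1.0 (fully open).
Only numpy, scipy, OpenCV 4.12 (cv2) and the standard library are available. Lean on these libraries where they do the work, as an engineer would, in place of code of your own. Each camera call takes 0.05 s, during which the arm holds its last target. There are 200 camera calls.

## Working session

There is one attempt and no reset: what is moved stays moved. The work goes in short steps, Python scripts to look and compute and a tool call to move; the robot and the scene stay as the last step left them, time stands still between calls to the robot, and variables do not carry over. Pictures are saved under pics/ and viewed, about 8 in all and at most 12, crops included, and the job is handed in when it is done.

Besides the shell and the picture viewer there is one more tool, called after "Request:" as name([rows], argument=value, ...), one row to a line, values as JSON. apply_moves: Moves the arm, as the interface text tells. Shifts and turns lie within -1 to 1; 1 stands for 0.15 m of shift or 90 degrees of turn. Its arguments: {"type":"object","properties":{"plan":{"type":"array"},"force":{"type":"number"}},"required":["plan"]}

```bash
mkdir -p pics; ls
cat > h.py <<'E'
import numpy as np, cv2
from scipy.spatial.transform import Rotation as R
from plant import read_state, capture, hand_in, grip_depth
def cam(n):
    c=capture(n); cv2.imwrite(f'/tmp/{n}.png',c['frame']); np.save(f'/tmp/{n}.npy',{k:v for k,v in c.items() if k!='frame'},allow_pickle=True); return c
def ld(n): return np.load(f'/tmp/{n}.npy',allow_pickle=True).item()
def ray(c,u,v):
    K=np.array([[c['fx'],0,c['cx']],[0,c['fy'],c['cy']],[0,0,1.]])
    p=cv2.undistortPoints(np.array([[[u,v]]],float),K,np.array([c['k1'],0,0,0.]))[0,0]
    M=np.array(c['world_to_cam']); o=-M[:3,:3].T@M[:3,3]; d=M[:3,:3].T@np.array([p[0],p[1],1]); return o,d
def at_z(c,u,v,z):
    o,d=ray(c,u,v); return o+d*(z-o[2])/d[2]
def tri(rs):
    A=0;b=0
    for o,d in rs:
        d=d/np.linalg.norm(d);P=np.eye(3)-np.outer(d,d);A=A+P;b=b+P@o
    return np.linalg.solve(A,b)
def proj(c,X):
    M=np.array(c['world_to_cam']); p=M[:3,:3]@np.array(X,float)+M[:3,3]; a=p[:2]/p[2]; a=a*(1+c['k1']*(a@a)); return np.array([a[0]*c['fx']+c['cx'],a[1]*c['fy']+c['cy']])
E
python3 - <<'E'
from h import *
for n in('side','top'):
    c=cam(n); print(n,c['fx'],c['cx'],c['cy'],c['k1'],np.round(c['world_to_cam'],3).tolist())
    cv2.imwrite(f'pics/{n}0.png',cv2.resize(c['frame'],(800,500),interpolation=cv2.INTER_CUBIC))
s=read_state();print(s,grip_depth)
E
```

```text
pics
side 462.8284061634233 313.6829418090211 194.5015244535312 -0.04756257354042765 [[-0.986, -0.164, -0.004, 544.34], [-0.09, 0.56, -0.824, 170.975], [0.137, -0.812, -0.567, 1170.004], [0.0, 0.0, 0.0, 1.0]]
top 370.5535702308951 321.4677912822314 200.56573707118585 -0.03558218522148102 [[-0.014, -1.0, -0.016, -44.441], [-0.992, 0.016, -0.124, 584.212], [0.124, 0.015, -0.992, 1129.414], [0.0, 0.0, 0.0, 1.0]]
{'clock': 0.1, 'qpos': array([ 6.94699804e+01,  1.76193708e+01,  8.63770759e+01, -5.23784767e-04,
        7.61114808e+01, -4.21062532e+00]), 'joint_vel': array([-0.02021899, -0.05158614, -0.11127946, -0.04490474,  0.00653134,
       -0.01929125]), 'joint_efforts': array([-1.14856717e-03, -4.58535469e+01, -2.52606136e+01, -2.79368151e-04,
        5.60352753e-03, -8.36793077e-06]), 'tool_pos': array([161.36712936, 551.22962275, 230.45477624]), 'tcp_rot': array([-1.79992582e+02,  1.07673522e-01,  7.36807389e+01]), 'force': array([-0.43235477, -0.61163183, -0.02012218]), 'moment': array([0.02395534, 0.0276741 , 0.01513192]), 'grip_width': 1.0003889578055924} 18.700000000000003
```

View pics/side0.png

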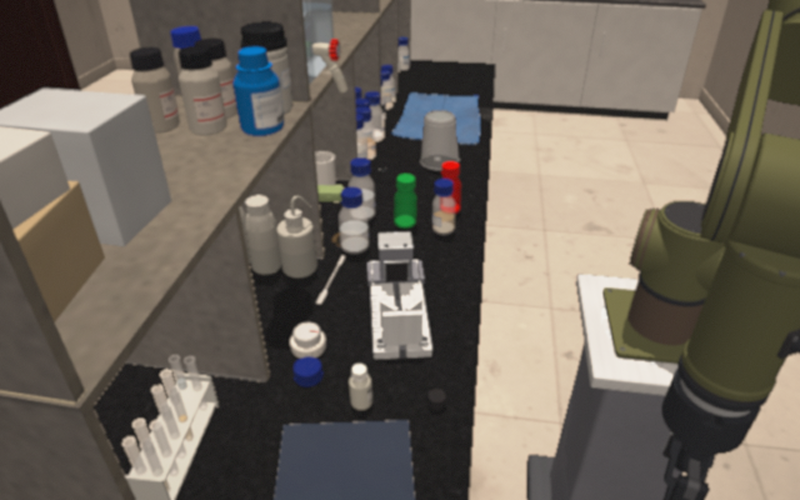

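View pics/top0.png

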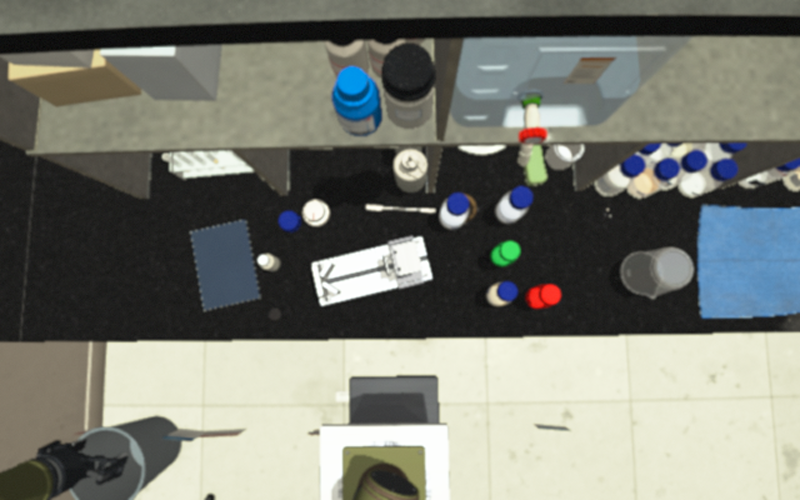

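The side view shows the clamp at about (400,300), the smallest blue-capped bottle at (443,208), two larger ones at (355,220) and (362,185), and green and red decoys. In the top view the clamp is at (372,270) and the bottle at (500,293). I'll enlarge both.

Run:
```python
import cv2,numpy as np
s=cv2.imread('/tmp/side.png');t=cv2.imread('/tmp/top.png')
a=cv2.resize(s[135:295,270:390],(450,600),interpolation=cv2.INTER_CUBIC)   # x3.75
cv2.imwrite('pics/s1.png',a)
b=cv2.resize(t[180:255,240:460],(0,0),fx=3.6,fy=3.6,interpolation=cv2.INTER_CUBIC)
cv2.imwrite('pics/t1.png',b);print(a.shape,b.shape)
```

```text
(600, 450, 3) (270, 792, 3)
```

View pics/s1.png

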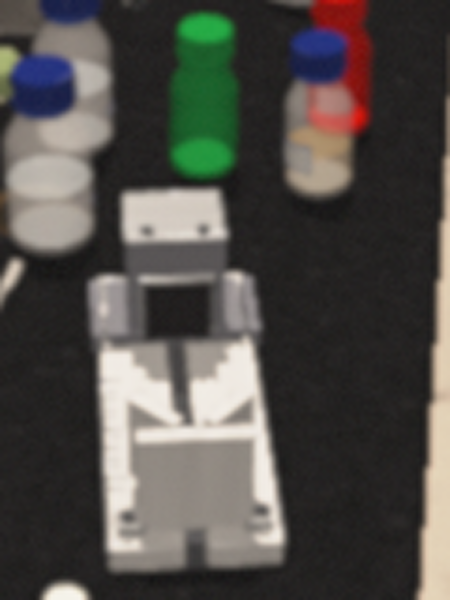

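View pics/t1.png

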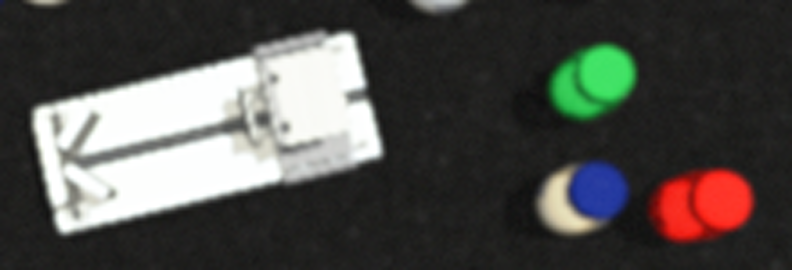

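The V-stop is at the left of the top view (world +y) and the jaw at the right, so the release faces −y. The bottle's cap is at t1 (599,191) and s1 (320,42).

```bash
cat >> h.py <<'E'
def full(k,u,v):
    return {'t':(240+(u+.5)/3.6-.5,180+(v+.5)/3.6-.5),'s':(270+(u+.5)/3.75-.5,135+(v+.5)/3.75-.5)}[k]
E
python3 - <<'E'
from h import *
t=ld('top');s=ld('side')
T=lambda u,v,z:at_z(t,*full('t',u,v),z)
S=lambda u,v,z:at_z(s,*full('s',u,v),z)
c=[T(*p,20) for p in((32,106),(60,235),(383,158),(355,32))]
print(np.round(c,1)); m=np.mean(c,0);print('ctr',m)
print([round(float(np.linalg.norm(c[i]-c[(i+1)%4])),1) for i in range(4)])
for a,b in((3,0),(2,1)):
    d=c[b]-c[a];print('dir',np.degrees(np.arctan2(d[1],d[0])))
# side corners near end (V stop end) bed underside and far
for p,z in(((108,545),20),((285,545),20),((110,570),0),((283,568),0)): print('S',p,S(*p,z).round(1))
print('cap',T(599,191,134).round(1),S(320,42,134).round(1),'tri',tri([ray(t,*full('t',599,191)),ray(s,*full('s',320,42))]).round(1))
print('base S',S(319,197,0).round(1),'base front')
th=np.radians(np.degrees(np.arctan2(*( (c[0]+c[1]-c[2]-c[3])[1::-1]))));print('th',np.degrees(th))
ex=np.array([np.cos(th),np.sin(th)])
ey=np.array([-ex[1],ex[0]])
for nm,p,z in(('hoodfrontT',(265,57),112),('hoodfront2',(287,146),112),('hoodrear',(336,48),112),('hoodrear2',(352,135),112),('pad?',(240,92),92),('pad2',(248,145),92),('vtop apex',(62,160),98)):
    w=T(*p,z)[:2]-m[:2];print(nm,w@ex,w@ey)
for nm,p,z in(('Shoodtopfront',(127,240),112),('',(228,240),112),('Srear',(122,192),112),('',(222,190),112),('vtopL',(137,432),98),('vtopR',(253,432),98)):
    w=S(*p,z)[:2]-m[:2];print(nm,w@ex,w@ey)
E
```

```text
[[ 561.8  180.5   20. ]
 [ 447.7  154.7   20. ]
 [ 511.1 -129.5   20. ]
 [ 623.5 -107.    20. ]]
ctr [536.00843304  24.6923444   20.        ]
[116.9, 291.2, 114.6, 294.1]
dir 102.10852529277913
dir 102.57633290492147
S (108, 545) [559.2 174.9  20. ]
S (285, 545) [449.  157.1  20. ]
S (110, 570) [558. 177.  -0.]
S (283, 568) [449.5 157.6   0. ]
cap [ 475.4 -293.6  134. ] [ 473.8 -295.2  134. ] tri [ 474.5 -293.5  135. ]
base S [ 466.3 -271.8    0. ] base front
th 102.34125373988445
hoodfrontT -65.04008705239698 -40.50108969084385
hoodfront2 -66.05899430218795 34.5932737144775
hoodrear -123.25682201937607 -34.41784209522211
hoodrear2 -119.42610158810253 37.93286043963669
pad? -38.10511131897271 -19.550995186550352
pad2 -34.75013938747883 24.93790069936541
vtop apex 117.11005732326049 2.5438752343626585
Shoodtopfront -61.40682585997567 -34.63959516175368
 -57.441195279759334 35.60660346074119
Srear -122.22243035617697 -36.29628885030185
 -120.73614999807505 36.3328615437738
vtopL 124.09358670986455 -34.765263286543636
vtopR 128.0419117335142 36.31103317982986
```

```bash
cat >> h.py <<'E'
TH=102.3; EX=np.array([np.cos(np.radians(TH)),np.sin(np.radians(TH)),0]); EY=np.array([-EX[1],EX[0],0]); C0=np.array([535.4,24.5,0])
def clamp(x,y=0,z=0): return C0+EX*x+EY*y+np.array([0,0,z])
def down(yaw,tilt=0): return R.from_euler('xyz',[180,0,yaw],degrees=True)*R.from_euler('x',tilt,degrees=True)
def go(p,Rt,s=None):
    s=s or read_state(); Rc=R.from_euler('xyz',s['tcp_rot'],degrees=True)
    print('shift',(Rc.inv().apply(np.array(p)-s['tool_pos'])/150).round(3).tolist(),'turn',((Rc.inv()*Rt).as_rotvec(degrees=True)/90).round(3).tolist())
E
python3 - <<'E'
from h import *
t=ld('top');s=ld('side')
for n,p in(('green',(607,73)),('red',(722,200))): print(n,at_z(t,*full('t',*p),134).round(0))
print(clamp(35).round(1), 'base pred S low', proj(s,[474.5,-293.5,0]), 'low px obs', full('s',319,197), 'front pred',proj(s,[474.5-3,-293.5+27.7,0]))
go([430,230,240],down(30))
go([430,230,240],down(-10))
E
```

```text
green [ 569. -304.  134.]
red [ 467. -390.  134.]
[527.9  58.7   0. ] base pred S low [352.75245641 183.21354314] low px obs (354.7, 187.16666666666666) front pred [352.86423823 188.06790398]
shift [-1.552, 2.32, -0.061] turn [0.0, 0.001, 0.485]
shift [-1.552, 2.32, -0.061] turn [0.001, 0.001, 0.93]
```

```bash
cat >> h.py <<'E'
def chain(wps):
    s=read_state(); s={k:s[k] for k in('tool_pos','tcp_rot')}
    for p,Rt in wps:
        go(p,Rt,s); s={'tool_pos':np.array(p,float),'tcp_rot':Rt.as_euler('xyz',degrees=True)}
E
python3 - <<'E'
from h import *
chain([((280,400,235),down(40)),((390,240,235),down(10)),((480,80,240),down(-20)),((490,-100,240),down(-45)),((474.5,-293.5,210),down(-45)),((474.5,-293.5,98),down(-45))])
E
```

```text
shift [-0.745, 1.042, -0.029] turn [0.0, 0.001, 0.374]
shift [-0.124, 1.288, 0.0] turn [-0.0, -0.0, 0.333]
shift [0.406, 1.155, -0.033] turn [0.0, -0.0, 0.333]
shift [0.473, 1.105, 0.0] turn [-0.0, -0.0, 0.278]
shift [0.839, 0.985, 0.2] turn [0.0, 0.0, 0.0]
shift [0.0, -0.0, 0.747] turn [0.0, 0.0, 0.0]
```

Request:
apply_moves([
  [[-0.12,0.17,0],[0,0,0.06],1],
  [[-0.25,0.33,0],[0,0,0.12],1],
  [[-0.37,0.5,0],[0,0,0.18],1],
  [[-0.5,0.67,0],[0,0,0.24],1],
  [[-0.62,0.83,0],[0,0,0.3],1],
  [[-0.75,1,0],[0,0,0.37],1],
  [[-0.75,1,0],[0,0,0.37],1],
  [[-0.75,1,0],[0,0,0.37],1],
  [[-0.75,1,0],[0,0,0.37],1],
  [[-0.75,1,0],[0,0,0.37],1],
])

```text
clock: 1.1
tool_pos: [273.4, 402.5, 231.2]
tcp_rot: [-180.0, 0.0, 40.5]
force: [-0.0, -0.3, -0.3]
grip_width: 1.0
```

Request:
apply_moves([
  [[-0.02,0.17,0],[0,0,0.06],1],
  [[-0.04,0.33,0],[0,0,0.12],1],
  [[-0.06,0.5,0],[0,0,0.18],1],
  [[-0.08,0.67,0],[0,0,0.24],1],
  [[-0.1,0.83,0],[0,0,0.3],1],
  [[-0.12,1,0],[0,0,0.33],1],
  [[-0.12,1,0],[0,0,0.33],1],
  [[-0.12,1,0],[0,0,0.33],1],
  [[-0.12,1,0],[0,0,0.33],1],
  [[-0.12,1,0],[0,0,0.33],1],
])

```text
clock: 2.1
tool_pos: [356.8, 276.7, 231.3]
tcp_rot: [-180.0, 0.0, 10.8]
force: [-0.9, 0.2, -0.1]
grip_width: 1.001
```

Request:
apply_moves([
  [[0.07,0.17,0],[0,0,0.06],1],
  [[0.14,0.33,0],[0,0,0.12],1],
  [[0.2,0.5,0],[0,0,0.18],1],
  [[0.27,0.67,0],[0,0,0.24],1],
  [[0.34,0.83,0],[0,0,0.3],1],
  [[0.41,1,0],[0,0,0.33],1],
  [[0.41,1,0],[0,0,0.33],1],
  [[0.41,1,0],[0,0,0.33],1],
  [[0.41,1,0],[0,0,0.33],1],
  [[0.41,1,0],[0,0,0.33],1],
])

```text
clock: 3.1
tool_pos: [445.0, 140.7, 231.3]
tcp_rot: [-180.0, 0.0, -18.9]
force: [-0.6, 0.4, -0.8]
grip_width: 1.005
```

Request:
apply_moves([
  [[0.07,0.17,0],[0,0,0.06],1],
  [[0.14,0.33,0],[0,0,0.12],1],
  [[0.2,0.5,0],[0,0,0.18],1],
  [[0.27,0.67,0],[0,0,0.24],1],
  [[0.34,0.83,0],[0,0,0.28],1],
  [[0.41,1,0],[0,0,0.28],1],
  [[0.41,1,0],[0,0,0.28],1],
  [[0.41,1,0],[0,0,0.28],1],
  [[0.41,1,0],[0,0,0.28],1],
  [[0.41,1,0],[0,0,0.28],1],
])

```text
clock: 4.1
tool_pos: [454.7, -21.0, 231.3]
tcp_rot: [-180.0, 0.0, -44.1]
force: [-1.0, 0.3, -0.4]
grip_width: 1.003
```

Run:
```python
from h import *
s=read_state();print(s['clock'],s['tool_pos'],s['tcp_rot'],s['qpos'].round(0))
chain([((480,-170,230),down(-45)),((474.5,-293.5,190),down(-45)),((474.5,-293.5,98),down(-45))])
```

```text
4.1 [454.70304728 -20.9746124  231.29193946] [-1.79993245e+02  2.07134705e-02 -4.41241842e+01] [ -8.   8. 100.   0.  72.  36.]
shift [0.813, 0.596, 0.008] turn [-0.0, 0.0, 0.01]
shift [0.556, 0.608, 0.267] turn [0.0, 0.0, 0.0]
shift [0.0, -0.0, 0.613] turn [0.0, 0.0, 0.0]
```

Request:
apply_moves([
  [[0.14,0.1,0],[0,0,0],1],
  [[0.27,0.2,0],[0,0,0],1],
  [[0.4,0.3,0],[0,0,0],1],
  [[0.54,0.4,0],[0,0,0],1],
  [[0.68,0.5,0],[0,0,0],1],
  [[0.81,0.6,0],[0,0,0],1],
  [[0.93,0.73,0],[0,0,0],1],
  [[1,0.87,0],[0,0,0],1],
  [[1,0.95,0],[0,0,0],1],
  [[1,1,0],[0,0,0],1],
])

```text
clock: 5.1
tool_pos: [457.1, -233.8, 231.1]
tcp_rot: [-180.0, 0.1, -44.2]
force: [-0.2, 0.1, -0.3]
grip_width: 0.998
```

Run:
```python
from h import *
s=read_state();print(s['clock'],s['tool_pos'],s['tcp_rot'],s['qpos'].round(0))
chain([((474.5,-293.5,190),down(-45)),((474.5,-293.5,98),down(-45))])
```

```text
5.1 [ 457.08743212 -233.78789285  231.05236172] [-1.79996768e+02  6.77353230e-02 -4.42198754e+01] [-32.  13.  93.   0.  74.  12.]
shift [0.361, 0.204, 0.273] turn [-0.0, 0.001, 0.009]
shift [0.0, -0.0, 0.613] turn [0.0, 0.0, 0.0]
```

Request:
apply_moves([
  [[0.12,0.07,0.05],[0,0,0.01],1],
  [[0.24,0.14,0.12],[0,0,0.01],1],
  [[0.361,0.204,0.2],[0,0,0.01],1],
  [[0.361,0.204,0.27],[0,0,0.01],1],
  [[0.361,0.204,0.4],[0,0,0.01],1],
  [[0.361,0.204,0.55],[0,0,0.01],1],
  [[0.361,0.204,0.7],[0,0,0.01],1],
  [[0.361,0.204,0.82],[0,0,0.01],1],
  [[0.361,0.204,0.887],[0,0,0.01],1],
  [[0.361,0.204,0.887],[0,0,0.01],1],
])

```text
clock: 6.1
tool_pos: [474.2, -292.9, 96.2]
tcp_rot: [180.0, 0.2, -45.1]
force: [1.2, 0.4, -0.2]
grip_width: 0.998
```

Request:
apply_moves([
  [[0,0,0],[0,0,0],0.3],
  [[0,0,0],[0,0,0],0.3],
  [[0,0,0],[0,0,0],0.3],
  [[0,0,0],[0,0,0],0.3],
  [[0,0,0],[0,0,0],0.3],
  [[0,0,0],[0,0,0],0.3],
  [[0,0,0],[0,0,0],0.3],
  [[0,0,0],[0,0,0],0.3],
  [[0,0,0],[0,0,0],0.3],
  [[0,0,0],[0,0,0],0.3],
], force=35)

```text
clock: 7.1
tool_pos: [475.8, -294.2, 99.5]
tcp_rot: [-180.0, -0.1, -45.1]
force: [-0.4, 0.4, 5.5]
grip_width: 0.541
```

Run:
```python
from h import *
s=read_state();print(s['clock'],s['tool_pos'],s['tcp_rot'],s['grip_width'],s['force'])
a=cam('side')['frame'];b=cam('top')['frame']
a=cv2.resize(a[100:240,270:430],(0,0),fx=2.5,fy=2.5,interpolation=cv2.INTER_CUBIC);b=cv2.resize(b[170:310,330:490],(0,0),fx=2.5,fy=2.5,interpolation=cv2.INTER_CUBIC)
cv2.imwrite('pics/grasp.png',np.hstack([a,b]))
chain([((474.5,-293.5,200),down(-45)),((500,-150,200),down(-20)),((515,-30,200),down(12.3)),((527.9,58.7,160),down(12.3))])
```

```text
7.1 [ 475.84482145 -294.18797568   99.48934727] [-1.79974405e+02 -1.15994208e-01 -4.51173956e+01] 0.5405374271477459 [-0.38705066  0.4199311   5.51204585]
shift [-0.008, 0.003, -0.67] turn [-0.0, -0.001, -0.001]
shift [-0.556, -0.797, -0.0] turn [0.0, 0.0, -0.278]
shift [-0.18, -0.786, -0.0] turn [0.0, 0.0, -0.359]
shift [0.21, -0.559, 0.267] turn [0.0, 0.0, -0.0]
```

View pics/grasp.png

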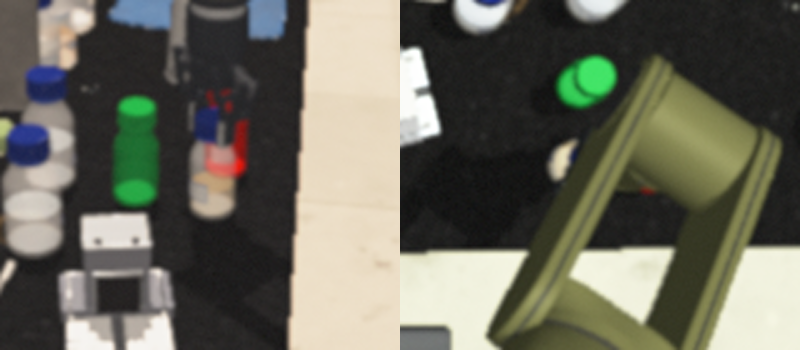

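The cap is held (opening 46 mm), with the side view showing the bottle at (212,165) between the fingers. The bottle's underside is 99.5 mm below the TCP. Next I lift and carry it.

Request:
apply_moves([
  [[0,0,-0.07],[0,0,0],0.3],
  [[0,0,-0.17],[0,0,0],0.3],
  [[0,0,-0.3],[0,0,0],0.3],
  [[0,0,-0.45],[0,0,0],0.3],
  [[0,0,-0.6],[0,0,0],0.3],
  [[-0.03,-0.05,-0.72],[0,0,0],0.3],
  [[-0.1,-0.14,-0.8],[0,0,-0.03],0.3],
  [[-0.2,-0.28,-0.8],[0,0,-0.07],0.3],
  [[-0.3,-0.43,-0.8],[0,0,-0.12],0.3],
  [[-0.4,-0.57,-0.8],[0,0,-0.17],0.3],
])

```text
clock: 8.2
tool_pos: [493.1, -188.9, 218.3]
tcp_rot: [-180.0, 0.0, -29.5]
force: [0.1, 0.9, -1.8]
grip_width: 0.542
```

Run:
```python
from h import *
s=read_state();print(s['clock'],s['tool_pos'],s['tcp_rot'],s['grip_width'],s['force'])
chain([((500,-70,218),down(0)),((527.9,58.7,200),down(12.3)),((527.9,58.7,120),down(12.3))])
```

```text
8.2 [ 493.08666285 -188.9438836   218.30725689] [-1.79973713e+02  4.58020885e-02 -2.95226606e+01] 0.5424032739116441 [ 0.06563355  0.91889833 -1.83599658]
shift [-0.351, -0.713, 0.003] turn [-0.0, 0.0, -0.328]
shift [0.186, -0.858, 0.12] turn [0.0, 0.0, -0.137]
shift [0.0, -0.0, 0.533] turn [0.0, 0.0, -0.0]
```

Request:
apply_moves([
  [[-0.05,-0.1,-0.1],[0,0,-0.05],0.3],
  [[-0.1,-0.2,-0.15],[0,0,-0.1],0.3],
  [[-0.16,-0.32,-0.2],[0,0,-0.16],0.3],
  [[-0.22,-0.45,-0.2],[0,0,-0.22],0.3],
  [[-0.28,-0.58,-0.2],[0,0,-0.28],0.3],
  [[-0.34,-0.7,-0.2],[0,0,-0.33],0.3],
  [[-0.36,-0.8,-0.2],[0,0,-0.36],0.3],
  [[-0.38,-0.9,-0.2],[0,0,-0.39],0.3],
  [[-0.4,-0.97,-0.2],[0,0,-0.42],0.3],
  [[-0.4,-1,-0.2],[0,0,-0.44],0.3],
])

```text
clock: 9.2
tool_pos: [515.9, -29.7, 248.2]
tcp_rot: [-180.0, 0.0, 10.0]
force: [0.6, -1.2, -2.0]
grip_width: 0.54
```

Run:
```python
from h import *
s=read_state();print(s['clock'],s['tool_pos'],s['tcp_rot'],s['grip_width'],s['force'])
chain([((527.9,58.7,200),down(12.3)),((527.9,58.7,120),down(12.3))])
```

```text
9.2 [515.9445357  -29.71901658 248.15283497] [-1.79977927e+02  2.56126253e-02  1.00374628e+01] 0.540064419342889 [ 0.63539696 -1.17702272 -1.99167496]
shift [0.181, -0.566, 0.321] turn [-0.0, 0.0, -0.025]
shift [0.0, -0.0, 0.533] turn [0.0, 0.0, -0.0]
```

Request:
apply_moves([
  [[0.04,-0.12,0],[0,0,-0.01],0.3],
  [[0.08,-0.26,0],[0,0,-0.02],0.3],
  [[0.13,-0.4,0],[0,0,-0.025],0.3],
  [[0.181,-0.5,0],[0,0,-0.025],0.3],
  [[0.181,-0.566,0.02],[0,0,-0.025],0.3],
  [[0.181,-0.566,0.15],[0,0,-0.025],0.3],
  [[0.181,-0.566,0.3],[0,0,-0.025],0.3],
  [[0.181,-0.566,0.45],[0,0,-0.025],0.3],
  [[0.181,-0.566,0.6],[0,0,-0.025],0.3],
  [[0.181,-0.566,0.72],[0,0,-0.025],0.3],
])

```text
clock: 10.2
tool_pos: [527.3, 56.6, 138.8]
tcp_rot: [180.0, 0.1, 12.1]
force: [-0.9, 0.2, -1.5]
grip_width: 0.538
```

Run:
```python
from h import *
s=read_state();print(s['clock'],s['tool_pos'],s['tcp_rot'],s['grip_width'],s['force'])
chain([((527.9,58.7,120),down(12.3))])
a=cam('side')['frame'];b=cam('top')['frame']
a=cv2.resize(a[140:300,280:380],(0,0),fx=3.75,fy=3.75,interpolation=cv2.INTER_CUBIC)
cv2.imwrite('pics/place.png',a)
```

```text
10.2 [527.34375912  56.64881959 138.75519301] [1.79988285e+02 1.11011467e-01 1.20531443e+01] 0.5382373654138844 [-0.92703913  0.16040817 -1.53468121]
shift [0.007, -0.013, 0.125] turn [0.0, 0.001, -0.003]
```

View pics/place.png

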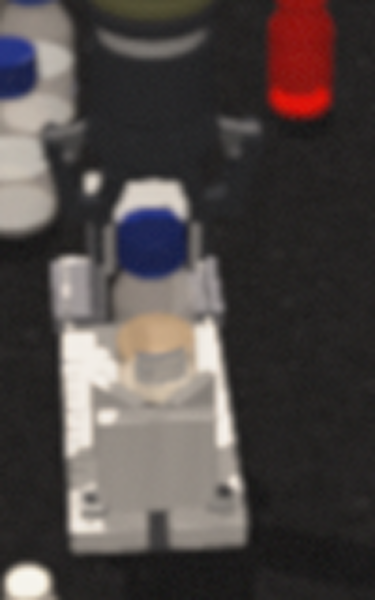

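The bottle is held upright and centred over the bed: cap at (152,240), body at (157,360), between hood and V-stop. Lowering and letting go.

Request:
apply_moves([
  [[0.007,-0.01,0.04],[0,0,0],0.3],
  [[0.007,-0.013,0.08],[0,0,0],0.3],
  [[0.007,-0.013,0.11],[0,0,0],0.3],
  [[0.007,-0.013,0.125],[0,0,0],0.3],
  [[0.007,-0.013,0.132],[0,0,0],0.3],
  [[0.007,-0.013,0.132],[0,0,0],0.3],
  [[0.007,-0.013,0.132],[0,0,0],0.3],
  [[0.007,-0.013,0.132],[0,0,0],0.3],
  [[0.007,-0.013,0.132],[0,0,0],0.3],
  [[0.007,-0.013,0.132],[0,0,0],0.3],
])

```text
clock: 11.3
tool_pos: [529.0, 59.4, 120.6]
tcp_rot: [180.0, -0.0, 12.0]
force: [0.4, 0.5, -2.4]
grip_width: 0.539
```

Request:
apply_moves([
  [[0,0,0],[0,0,0],0.6],
  [[0,0,0],[0,0,0],0.7],
  [[0,0,0],[0,0,0],0.9],
  [[0,0,0],[0,0,0],1],
  [[0,0,0],[0,0,0],1],
  [[0,0,0],[0,0,0],1],
  [[0,0,-0.05],[0,0,0],1],
  [[0,0,-0.2],[0,0,0],1],
  [[0,0,-0.4],[0,0,0],1],
  [[0,0,-0.6],[0,0,0],1],
])

```text
clock: 12.3
tool_pos: [528.6, 59.3, 211.6]
tcp_rot: [-180.0, 0.0, 12.0]
force: [-0.1, -0.1, 0.3]
grip_width: 1.0
```

Run:
```python
from h import *
s=read_state();print(s['clock'],s['tool_pos'],s['tcp_rot'],s['grip_width'],s['force'])
# pad face at jaw j: x=-40+j ; face centre 69 behind, z 52
n=np.array([-np.sin(np.radians(40)),0,np.cos(np.radians(40))])
def bp(j,d): 
    v=np.array([-40+j-69,0,52])+n*d; return clamp(v[0],0,v[2])
D=down(12.3,40)
for d in(140,60,15,0):print(d,bp(4,d).round(1))
m=clamp(-100,0,240)
chain([(clamp(-60,0,235),down(12.3,15)),(bp(4,140)+[0,0,60],down(12.3,40)),(bp(4,90),D),(bp(4,15),D)])
```

```text
12.3 [528.63127179  59.32855454 211.59422943] [-1.79992772e+02  4.62795463e-02  1.20320093e+01] 1.0000652198679265 [-0.06965034 -0.07128689  0.29927051]
140 [ 576.9 -166.   159.2]
60 [ 566.  -115.8   98. ]
15 [559.8 -87.5  63.5]
0 [557.8 -78.1  52. ]
shift [-0.003, 0.636, -0.156] turn [0.167, 0.0, -0.003]
shift [-0.0, 0.896, -0.131] turn [0.278, 0.0, 0.0]
shift [-0.0, 0.257, 0.64] turn [-0.0, -0.0, -0.0]
shift [-0.0, 0.0, 0.5] turn [-0.0, -0.0, -0.0]
```

Request:
apply_moves([
  [[0,0.05,-0.05],[0.02,0,0],1],
  [[0,0.15,-0.1],[0.05,0,0],1],
  [[0,0.28,-0.15],[0.08,0,0],1],
  [[0,0.4,-0.17],[0.11,0,0],0.5],
  [[0,0.52,-0.17],[0.14,0,0],0],
  [[0,0.64,-0.17],[0.17,0,0],0],
  [[0,0.75,-0.15],[0.2,0,0],0],
  [[0,0.85,-0.12],[0.23,0,0],0],
  [[0,0.95,-0.1],[0.26,0,0],0],
  [[0,1,-0.1],[0.29,0,0],0],
])

```text
clock: 13.3
tool_pos: [560.5, -88.8, 225.5]
tcp_rot: [-153.8, -0.0, 12.0]
force: [1.8, -0.1, -0.4]
grip_width: 0.001
```

```bash
cat >> h.py <<'E'
N=np.array([-np.sin(np.radians(40)),0,np.cos(np.radians(40))])
def bp(j,d):
    v=np.array([-40+j-69,0,52])+N*d; return clamp(v[0],0,v[2])
D=down(12.3,40)
def tc(p):
    w=np.array(p)-C0; return np.array([w@EX,w@EY,w[2]])
E
python3 - <<'E'
from h import *
s=read_state();print(s['clock'],s['tool_pos'],s['tcp_rot'],s['grip_width'],s['force'],tc(s['tool_pos']))
t=cam('top');c=cam('side')
chain([(bp(4,110)+[0,0,40],D),(bp(4,20),D)])
cv2.imwrite('pics/both.png',np.vstack([cv2.resize(t['frame'][180:260,240:380],(0,0),fx=4,fy=4,interpolation=cv2.INTER_CUBIC)[:270,:500],cv2.resize(c['frame'][170:260,280:405],(0,0),fx=4,fy=4,interpolation=cv2.INTER_CUBIC)[:330]]))
E
```

```text
13.3 [560.49911936 -88.83024197 225.47163316] [-1.53836943e+02 -1.02061549e-02  1.19839704e+01] 0.0008203108292182223 [ 1.75326639 -0.13729912 -0.41353098] [-116.07568646   -0.38019827  225.47163316]
shift [0.001, 0.494, 0.117] turn [0.154, -0.002, -0.004]
shift [0.0, 0.171, 0.804] turn [-0.0, -0.0, -0.0]
```

View pics/both.png

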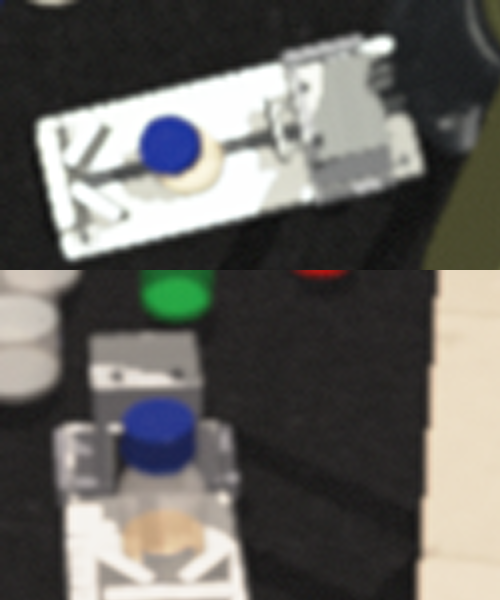

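The bottle stands free between pad and V-stop: cap at top view (170,146), side view (158,435), upright. Next I approach the release along its axis.

Request:
apply_moves([
  [[0,0.08,0],[0.03,0,0],0],
  [[0,0.17,0],[0.06,0,0],0],
  [[0,0.27,0],[0.09,0,0],0],
  [[0,0.37,0],[0.12,0,0],0],
  [[0,0.45,0],[0.154,-0.002,-0.004],0],
  [[0,0.53,0.03],[0.154,-0.002,-0.004],0],
  [[0,0.58,0.05],[0.154,-0.002,-0.004],0],
  [[0,0.61,0.07],[0.154,-0.002,-0.004],0],
  [[0,0.61,0.08],[0.154,-0.002,-0.004],0],
  [[0,0.61,0.08],[0.154,-0.002,-0.004],0],
])

```text
clock: 14.4
tool_pos: [576.1, -161.6, 175.0]
tcp_rot: [-140.1, -0.1, 12.5]
force: [-1.1, -0.3, -0.6]
grip_width: 0.002
```

Run:
```python
from h import *
s=read_state();print(s['clock'],s['tool_pos'],s['tcp_rot'],s['qpos'].round(),s['force'],tc(s['tool_pos']))
chain([(bp(4,80),D),(bp(4,15),D)])
```

```text
14.4 [ 576.134463   -161.57132565  174.95678479] [-1.40052217e+02 -5.47989284e-02  1.24829904e+01] [-35.  37.  74.  26. 100. -50.] [-1.07847498 -0.28759327 -0.58324557] [-1.90477844e+02 -1.60580421e-01  1.74956785e+02]
shift [-0.001, 0.09, 0.461] turn [0.001, 0.001, 0.002]
shift [0.0, 0.0, 0.433] turn [-0.0, -0.0, -0.0]
```

Request:
apply_moves([
  [[0,0.05,0.03],[0,0,0],0],
  [[0,0.09,0.1],[0,0,0],0],
  [[0,0.09,0.2],[0,0,0],0],
  [[0,0.09,0.32],[0,0,0],0],
  [[0,0.09,0.44],[0,0,0],0],
  [[0,0.09,0.56],[0,0,0],0],
  [[0,0.09,0.68],[0,0,0],0],
  [[0,0.09,0.78],[0,0,0],0],
  [[0,0.09,0.84],[0,0,0],0],
  [[0,0.09,0.86],[0,0,0],0],
])

```text
clock: 15.4
tool_pos: [559.9, -90.7, 65.9]
tcp_rot: [-140.0, 0.1, 12.5]
force: [-0.3, -0.1, 1.2]
grip_width: -0.004
```

```bash
cat > st.py <<'E'
from h import *
s=read_state();f=s['force'];Rc=R.from_euler('xyz',s['tcp_rot'],degrees=True)
x=tc(s['tool_pos']);d=(x-[-105,0,52])@N
print(s['clock'],s['tcp_rot'].round(1),'clamp',x.round(1),'d(j=4)',d.round(1),'Fclamp',np.round([f@EX,f@EY,f[2]],1),'Ftool',Rc.inv().apply(f).round(1))
E
python3 st.py
python3 - <<'E'
from h import *
t=cam('top');c=cam('side')
cv2.imwrite('pics/rel.png',np.vstack([cv2.resize(t['frame'][180:260,240:380],(0,0),fx=4,fy=4,interpolation=cv2.INTER_CUBIC)[:270,:500],cv2.resize(c['frame'][150:240,280:405],(0,0),fx=4,fy=4,interpolation=cv2.INTER_CUBIC)[:330]]))
E
```

```text
15.4 [-1.40e+02  1.00e-01  1.25e+01] clamp [-117.8    0.6   65.9] d(j=4) 18.9 Fclamp [-0.1  0.3  1.2] Ftool [-0.3 -0.7 -0.9]
```

View pics/rel.png

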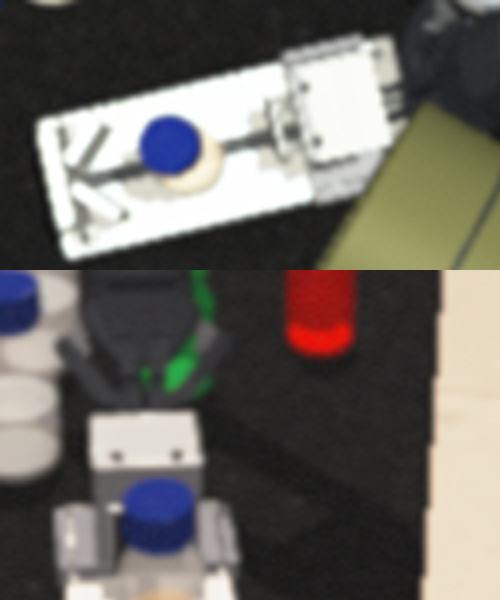

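The fingers are under the hood's rear edge and lined up with the button: side view (145,360), hood at (145,440). I'll feel for the button.

Request:
apply_moves([
  [[0,0,0.02],[0,0,0],0],
  [[0,0,0.04],[0,0,0],0],
  [[0,0,0.06],[0,0,0],0],
  [[0,0,0.08],[0,0,0],0],
  [[0,0,0.09],[0,0,0],0],
  [[0,0,0.1],[0,0,0],0],
  [[0,0,0.11],[0,0,0],0],
  [[0,0,0.12],[0,0,0],0],
  [[0,0,0.127],[0,0,0],0],
  [[0,0,0.127],[0,0,0],0],
])

```text
clock: 16.5
tool_pos: [558.0, -79.6, 52.2]
tcp_rot: [-140.0, -0.0, 12.4]
force: [-0.4, -0.3, -0.3]
grip_width: -0.002
```

```bash
python3 st.py
```

```text
16.5 [-140.    -0.    12.4] clamp [-1.066e+02  1.000e-01  5.220e+01] d(j=4) 1.1 Fclamp [-0.2  0.4 -0.3] Ftool [-0.4  0.4  0.1]
```

Request:
apply_moves([
  [[0,0,0.005],[0,0,0],0],
  [[0,0,0.01],[0,0,0],0],
  [[0,0,0.015],[0,0,0],0],
  [[0,0,0.02],[0,0,0],0],
  [[0,0,0.025],[0,0,0],0],
  [[0,0,0.03],[0,0,0],0],
  [[0,0,0.033],[0,0,0],0],
  [[0,0,0.033],[0,0,0],0],
  [[0,0,0.033],[0,0,0],0],
  [[0,0,0.033],[0,0,0],0],
])

```text
clock: 17.5
tool_pos: [557.5, -76.7, 48.5]
tcp_rot: [-140.0, -0.0, 12.4]
force: [-1.2, -2.5, 2.3]
grip_width: -0.002
```

```bash
python3 st.py
```

```text
17.5 [-140.    -0.    12.4] clamp [-103.6   -0.    48.5] d(j=4) -3.6 Fclamp [-2.2  1.7  2.3] Ftool [-1.7  0.2 -3.1]
```

Request:
apply_moves([
  [[0,0,0.007],[0,0,0],0],
  [[0,0,0.014],[0,0,0],0],
  [[0,0,0.02],[0,0,0],0],
  [[0,0,0.026],[0,0,0],0],
  [[0,0,0.03],[0,0,0],0],
  [[0,0,0.033],[0,0,0],0],
  [[0,0,0.033],[0,0,0],0],
  [[0,0,0.033],[0,0,0],0],
  [[0,0,0.033],[0,0,0],0],
  [[0,0,0.033],[0,0,0],0],
])

```text
clock: 18.5
tool_pos: [556.8, -73.2, 46.2]
tcp_rot: [-139.9, -0.1, 12.4]
force: [-2.3, -3.3, 11.8]
grip_width: 0.003
```

```bash
python3 st.py
```

```text
18.5 [-1.399e+02 -1.000e-01  1.240e+01] clamp [-100.    -0.1   46.2] d(j=4) -7.6 Fclamp [-2.8  2.9 11.8] Ftool [ -2.9  -5.5 -10.8]
```

Request:
apply_moves([
  [[0,-0.015,0.013],[0,0,0],0],
  [[0,-0.035,0.029],[0,0,0],0],
  [[0,-0.06,0.05],[0,0,0],0],
  [[0,-0.085,0.071],[0,0,0],0],
  [[0,-0.11,0.092],[0,0,0],0],
  [[0,-0.135,0.113],[0,0,0],0],
  [[0,-0.16,0.134],[0,0,0],0],
  [[0,-0.185,0.155],[0,0,0],0],
  [[0,-0.204,0.171],[0,0,0],0],
  [[0,-0.204,0.171],[0,0,0],0],
])

```text
clock: 19.5
tool_pos: [547.9, -34.2, 46.2]
tcp_rot: [-140.0, -0.1, 12.5]
force: [-1.3, -5.2, 11.2]
grip_width: -0.003
```

```bash
python3 st.py
```

```text
19.5 [-1.40e+02 -1.00e-01  1.25e+01] clamp [-60.    0.3  46.2] d(j=4) -33.4 Fclamp [-4.8  2.3 11.2] Ftool [ -2.3  -3.5 -11.7]
```

Request:
apply_moves([
  [[0,-0.01,0.009],[0,0,0],0],
  [[0,-0.022,0.018],[0,0,0],0],
  [[0,-0.034,0.028],[0,0,0],0],
  [[0,-0.046,0.038],[0,0,0],0],
  [[0,-0.058,0.048],[0,0,0],0],
  [[0,-0.07,0.058],[0,0,0],0],
  [[0,-0.082,0.068],[0,0,0],0],
  [[0,-0.094,0.078],[0,0,0],0],
  [[0,-0.102,0.086],[0,0,0],0],
  [[0,-0.102,0.086],[0,0,0],0],
])

```text
clock: 20.5
tool_pos: [543.4, -14.7, 46.2]
tcp_rot: [-139.9, -0.1, 12.5]
force: [-1.8, -4.3, 12.4]
grip_width: 0.001
```

```bash
python3 st.py
```

```text
20.5 [-1.399e+02 -1.000e-01  1.250e+01] clamp [-40.1   0.5  46.2] d(j=4) -46.2 Fclamp [-3.9  2.6 12.4] Ftool [ -2.6  -5.  -12. ]
```

Request:
apply_moves([
  [[0,-0.006,0.005],[0,0,0],0],
  [[0,-0.012,0.01],[0,0,0],0],
  [[0,-0.018,0.015],[0,0,0],0],
  [[0,-0.024,0.02],[0,0,0],0],
  [[0,-0.031,0.026],[0,0,0],0],
  [[0,-0.031,0.026],[0,0,0],0],
  [[0,-0.031,0.026],[0,0,0],0],
  [[0,-0.031,0.026],[0,0,0],0],
  [[0,-0.031,0.026],[0,0,0],0],
  [[0,-0.031,0.026],[0,0,0],0],
])

```text
clock: 21.5
tool_pos: [542.1, -8.9, 46.2]
tcp_rot: [-139.9, -0.1, 12.5]
force: [-2.2, -5.6, 12.9]
grip_width: -0.002
```

```bash
python3 st.py
```

```text
21.5 [-1.399e+02 -1.000e-01  1.250e+01] clamp [-34.    0.6  46.2] d(j=4) -50.1 Fclamp [-5.   3.3 12.9] Ftool [ -3.3  -4.5 -13.1]
```

Request:
apply_moves([
  [[0,-0.006,0.005],[0,0,0],0],
  [[0,-0.012,0.01],[0,0,0],0],
  [[0,-0.018,0.015],[0,0,0],0],
  [[0,-0.024,0.02],[0,0,0],0],
  [[0,-0.031,0.026],[0,0,0],0],
  [[0,-0.031,0.026],[0,0,0],0],
  [[0,-0.031,0.026],[0,0,0],0],
  [[0,-0.031,0.026],[0,0,0],0],
  [[0,-0.031,0.026],[0,0,0],0],
  [[0,-0.031,0.026],[0,0,0],0],
])

```text
clock: 22.5
tool_pos: [540.8, -2.9, 46.2]
tcp_rot: [-139.9, -0.0, 12.5]
force: [-2.4, -5.2, 12.3]
grip_width: -0.002
```

```bash
python3 st.py
```

```text
22.5 [-139.9   -0.    12.5] clamp [-27.9   0.6  46.2] d(j=4) -54.0 Fclamp [-4.6  3.4 12.3] Ftool [ -3.4  -4.5 -12.4]
```

Request:
apply_moves([
  [[0,-0.005,0.004],[0,0,0],0],
  [[0,-0.01,0.009],[0,0,0],0],
  [[0,-0.015,0.013],[0,0,0],0],
  [[0,-0.02,0.017],[0,0,0],0],
  [[0,-0.026,0.022],[0,0,0],0],
  [[0,-0.026,0.022],[0,0,0],0],
  [[0,-0.026,0.022],[0,0,0],0],
  [[0,-0.026,0.022],[0,0,0],0],
  [[0,-0.026,0.022],[0,0,0],0],
  [[0,-0.026,0.022],[0,0,0],0],
])

```text
clock: 23.5
tool_pos: [539.6, 2.1, 46.2]
tcp_rot: [-139.9, -0.0, 12.5]
force: [-1.8, -5.2, 12.7]
grip_width: -0.007
```

```bash
python3 st.py
```

```text
23.5 [-139.9   -0.    12.5] clamp [-22.7   0.7  46.2] d(j=4) -57.3 Fclamp [-4.7  2.9 12.7] Ftool [ -2.9  -4.6 -12.8]
```

Request:
apply_moves([
  [[0,-0.005,0.004],[0,0,0],0],
  [[0,-0.01,0.009],[0,0,0],0],
  [[0,-0.015,0.013],[0,0,0],0],
  [[0,-0.02,0.017],[0,0,0],0],
  [[0,-0.026,0.022],[0,0,0],0],
  [[0,-0.026,0.022],[0,0,0],0],
  [[0,-0.026,0.022],[0,0,0],0],
  [[0,-0.026,0.022],[0,0,0],0],
  [[0,-0.026,0.022],[0,0,0],0],
  [[0,-0.026,0.022],[0,0,0],0],
])

```text
clock: 24.5
tool_pos: [538.4, 7.2, 46.2]
tcp_rot: [-139.9, -0.0, 12.5]
force: [-2.7, -5.3, 12.3]
grip_width: 0.002
```

```bash
python3 st.py
python3 - <<'E'
from h import *
t=cam('top');c=cam('side')
cv2.imwrite('pics/push.png',np.vstack([cv2.resize(t['frame'][180:247,240:370],(0,0),fx=6,fy=6,interpolation=cv2.INTER_CUBIC)[:270,:500],cv2.resize(c['frame'][180:262,280:405],(0,0),fx=4,fy=4,interpolation=cv2.INTER_CUBIC)[:328]]))
E
```

```text
24.5 [-139.9   -0.    12.5] clamp [-17.6   0.7  46.2] d(j=4) -60.6 Fclamp [-4.6  3.7 12.3] Ftool [ -3.7  -4.4 -12.4]
```

View pics/push.png

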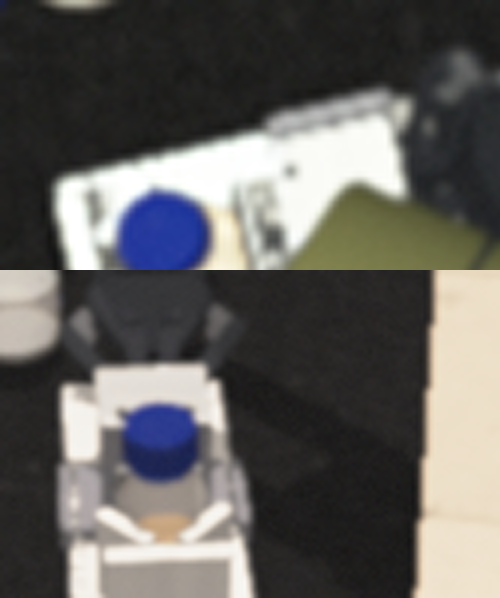

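Top view: cap at (164,230), with the pad just behind the bottle. Side view: cap at (160,422), close to the V. The force has not risen yet, so the bottle isn't home. Checking its position.

Run:
```python
from h import *
t=ld('top');s=ld('side')
print(tc(at_z(t,240+164.5/6-.5,180+230.5/6-.5,154)),tc(at_z(s,280+160.5/4-.5,180+152.5/4-.5,154)))
```

```text
[ 76.19012407  -2.7994499  154.        ] [ 77.25196357  -1.62771244 154.        ]
```

Request:
apply_moves([
  [[0,-0.004,0.003],[0,0,0],0],
  [[0,-0.008,0.006],[0,0,0],0],
  [[0,-0.012,0.01],[0,0,0],0],
  [[0,-0.016,0.013],[0,0,0],0],
  [[0,-0.02,0.017],[0,0,0],0],
  [[0,-0.02,0.017],[0,0,0],0],
  [[0,-0.02,0.017],[0,0,0],0],
  [[0,-0.02,0.017],[0,0,0],0],
  [[0,-0.02,0.017],[0,0,0],0],
  [[0,-0.02,0.017],[0,0,0],0],
])

```text
clock: 25.6
tool_pos: [537.9, 10.0, 46.2]
tcp_rot: [-140.0, -0.1, 12.5]
force: [-3.6, -7.9, 15.0]
grip_width: -0.002
```

```bash
python3 st.py
```

```text
25.6 [-1.40e+02 -1.00e-01  1.25e+01] clamp [-14.7   0.7  46.2] d(j=4) -62.5 Fclamp [-6.9  5.2 15. ] Ftool [ -5.2  -4.4 -16. ]
```

Request:
apply_moves([
  [[0,-0.004,0.003],[0,0,0],0],
  [[0,-0.008,0.006],[0,0,0],0],
  [[0,-0.012,0.01],[0,0,0],0],
  [[0,-0.016,0.013],[0,0,0],0],
  [[0,-0.02,0.017],[0,0,0],0],
  [[0,-0.026,0.021],[0,0,0],0],
  [[0,-0.026,0.021],[0,0,0],0],
  [[0,-0.026,0.021],[0,0,0],0],
  [[0,-0.026,0.021],[0,0,0],0],
  [[0,-0.026,0.021],[0,0,0],0],
])

```text
clock: 26.6
tool_pos: [536.9, 14.3, 46.2]
tcp_rot: [-140.1, -0.1, 12.5]
force: [-2.9, -10.9, 15.5]
grip_width: 0.004
```

```bash
python3 st.py
```

```text
26.6 [-1.401e+02 -1.000e-01  1.250e+01] clamp [-10.3   0.7  46.2] d(j=4) -65.3 Fclamp [-10.    5.2  15.5] Ftool [ -5.2  -2.3 -18.3]
```

Request:
apply_moves([
  [[0,-0.004,0.003],[0,0,0],0],
  [[0,-0.008,0.006],[0,0,0],0],
  [[0,-0.012,0.01],[0,0,0],0],
  [[0,-0.016,0.013],[0,0,0],0],
  [[0,-0.02,0.017],[0,0,0],0],
  [[0,-0.026,0.021],[0,0,0],0],
  [[0,-0.031,0.026],[0,0,0],0],
  [[0,-0.031,0.026],[0,0,0],0],
  [[0,-0.031,0.026],[0,0,0],0],
  [[0,-0.031,0.026],[0,0,0],0],
])

```text
clock: 27.6
tool_pos: [535.7, 19.6, 46.2]
tcp_rot: [-140.1, -0.1, 12.5]
force: [-3.9, -12.7, 16.4]
grip_width: -0.0
```

```bash
python3 st.py
```

```text
27.6 [-1.401e+02 -1.000e-01  1.250e+01] clamp [-4.8  0.7 46.2] d(j=4) -68.9 Fclamp [-11.6   6.5  16.4] Ftool [ -6.5  -1.7 -20. ]
```

Request:
apply_moves([
  [[0,-0.005,0.004],[0,0,0],0],
  [[0,-0.01,0.009],[0,0,0],0],
  [[0,-0.01,0.009],[0,0,0],0],
  [[0,-0.01,0.009],[0,0,0],0],
  [[0,-0.01,-0.3],[0,0,0],0],
  [[0,-0.01,-0.5],[0,0,0],0],
  [[0,0,-0.7],[0,0,0],0],
  [[0,0,-0.85],[0,0,0],0],
  [[0,0,-0.95],[0,0,0],0],
  [[0,0,-1],[0,0,0],0],
])

```text
clock: 28.6
tool_pos: [557.0, -73.3, 160.1]
tcp_rot: [-140.1, -0.1, 12.4]
force: [0.7, 0.4, -0.7]
grip_width: 0.004
```

```bash
python3 st.py
python3 - <<'E'
from h import *
t=cam('top');c=cam('side')
cv2.imwrite('pics/end.png',np.vstack([cv2.resize(t['frame'][190:257,240:370],(0,0),fx=4,fy=4,interpolation=cv2.INTER_CUBIC),cv2.resize(c['frame'][180:262,270:400],(0,0),fx=4,fy=4,interpolation=cv2.INTER_CUBIC)]))
E
```

```text
28.6 [-1.401e+02 -1.000e-01  1.240e+01] clamp [-100.2   -0.3  160.1] d(j=4) 79.7 Fclamp [ 0.3 -0.8 -0.7] Ftool [0.8 0.2 0.7]
```

View pics/end.png

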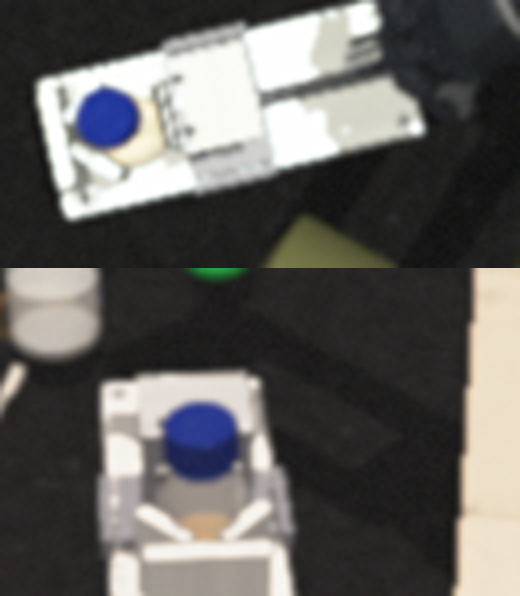

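The bottle is seated in the V, cap at top (108,118) and side (200,425), with the jaw close behind it at hood (210,95). I'll estimate the remaining pad compression.

```bash
python3 - <<'E'
from h import *
t=ld('top');s=ld('side')
T=lambda u,v,z:tc(at_z(t,240+(u+.5)/4-.5,190+(v+.5)/4-.5,z)).round(1)
S=lambda u,v,z:tc(at_z(s,270+(u+.5)/4-.5,180+(v-268+.5)/4-.5,z)).round(1)
print('cap',T(108,118,154),S(201,424,154))
print('hood rear',T(245,48,112),T(266,148,112),'front',T(158,78,112),T(180,160,112))
print('S hood rear',S(142,377,112),S(250,375,112))
E
python3 - <<'E'
import sys; sys.path.insert(0,'.')
from h import *
import cv2
# compare hood edges start vs now by template-free row profile along clamp axis (top view, y=+25 / -25, z=112)
import numpy as np
s0=cv2.imread('/tmp/top.png',0)
E
```

```text
cap [ 77.7   0.3 154. ] [ 81.1  -1.3 154. ]
hood rear [-25.4 -31.7 112. ] [-24.2  43.4 112. ] front [ 41.7 -24.7 112. ] [ 38.9  37.7 112. ]
S hood rear [-24.5 -32.3 112. ] [-22.9  36.5 112. ]
```

Request:
apply_moves([
  [[0,0,-0.1],[0,0,0],0],
  [[0,0,-0.2],[0,0,0],0],
  [[0,0,-0.3],[0,0,0],0],
  [[0,0,-0.3],[0,0,0],0],
  [[0,0,-0.3],[0,0,0],0],
  [[0,0,-0.3],[0,0,0],0],
  [[0,0,-0.3],[0,0,0],0],
  [[0,0,-0.3],[0,0,0],0],
  [[0,0,-0.3],[0,0,0],0],
  [[0,0,-0.3],[0,0,0],0],
])

```text
clock: 29.7
tool_pos: [562.6, -100.7, 194.0]
tcp_rot: [-140.0, -0.0, 12.4]
force: [-0.4, 0.5, -0.1]
grip_width: -0.001
```

Run:
```python
from h import *
old=cv2.imread('/tmp/side.png'); new=cam('side')['frame']
f=lambda i:np.float32(cv2.cvtColor(i[200:262,294:345],cv2.COLOR_BGR2GRAY))
print('shift px',cv2.phaseCorrelate(f(old),f(new)), 'maxdiff',np.abs(f(old)-f(new)).max())
s=read_state();print(s['clock'],s['tool_pos'],s['force'])
hand_in()
```

```text
shift px ((-0.023685564700002715, -0.029401711088333116), 0.9265034151849924) maxdiff 77.0
29.75 [ 562.66195868 -100.78999325  194.06440092] [ 0.27153786 -0.15900374 -0.59457179]
the job is handed in; nothing more can be done
```

The smallest blue-capped bottle is clamped in the V-stop and the job was handed in at 29.75 s of the 54 s allowed. The hand-in gives no verdict.

**What I did:** I gripped the bottle by its cap, stood it near the stand spot, let go and backed off. Then I pressed the release along its own axis with shut fingers and slid the jaw about 97 mm. Finally I pulled straight back quickly so the release could spring out.

**Feeling it home:** the push along the rail rose from about 4.6 N to 11.6 N, so the pad met the seated bottle. I pushed 2 mm further after that last reading. I estimate the pad was pressed in 10–12 mm at most.

**Last checks:**
- **Bottle:** it is upright on the bed, with its axis about 78–81 mm along the clamp and within about 1.5 mm of the centre line.
- **Jaw:** the hood sits about 97 mm from where it started, so little recoil. I put the pad force at about 7–9 N.
- **At rest:** a side picture a second later showed no shift (0.03 px), though a few pixels in that crop changed brightness (up to 77 grey levels). I did not look into why; the arm was moving away.
- **Robot:** it was clear of everything, with about 0.7 N or less on the wrist.

**Not directly seen:**
- **Release:** it is hidden under the hood, so I infer it is out because the pressed pad did not drive the jaw back.
- **Pad force:** it was not measured directly.
- **Camera agreement:** the two cameras differed by about 3 mm on the final bottle position.

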